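Balance the glass paperweight on the gift-shop scale

ROBOT

A 7-joint arm with a two-finger parallel gripper is mounted at the origin on the work surface. World frame = base frame: x ahead of the robot, y to its left, z up, the work surface at z = 0. Lengths are in mm, angles in rad, forces in N, time in s.
With the tool pointing down it reaches from about 400 to 875 mm from the base axis. Payload 4.4 kg.
Tool frame: the origin (TCP) lies at the very end of the fingers, on their centre line; the grasp point (between the pads) lies 19 mm behind it (ctrl.grip_point_offset is the distance from the TCP to the grasp point, in mm); z points along the fingers, x is the direction in which the jaws open and shut, and the axes are right-handed (so a half turn about z gives the same grasp; the last joint's range is limited). The gripper opens to 85 mm and grips with 20 to 120 N. Pads are 22 mm wide; open, the fingers measure 114 mm over their backs; the gripper's body (76 mm by 85 mm) begins 54 mm behind the grasp point. The pads swing forward as they close: fully open they stand 13 mm farther back than shut.
Start: joints at [-1.32, 0.628, 0.038, 1.517, -0.027, 0.996, -0.02], TCP at [202.468, 617.677, 207.813] pointing down, gripper open.
Joint ranges: [-3.06, 3.06], [-0.37, 2.12], [-1.25, 1.32], [0.18, 2.47], [-1.1, 4.24], [0.23, 1.98], [-2.94, 2.94]. Speed limits (rad/s): [2.57, 2.57, 3.14, 3.14, 3.14, 3.14, 3.14].

INTERFACE

Orientations are given as [roll, pitch, yaw] about the fixed x, y, z axes, in that order (R = Rz(yaw) Ry(pitch) Rx(roll)).
In Python, from cell import ctrl gives the robot as it stands.
- The arm moves only by the shell command python3 -m pendant 'ROWS'. ROWS is JSON, one flat list of numbers, 7 for each row, row after row: the shift along the world's x, y, z in m, then the turn, a rotation vector about the world's x, y, z in degrees, then the opening, from 0 (shut) to 1 (fully open). A call has 1 to 20 rows; each row is the pose to reach, as a shift and turn from the pose measured when the call began; what a row does not reach only later rows make up. A row lasts 1/12 s, in which the tool goes at most 41.7 mm and 7.16 degrees, less where a joint would pass 70% of its speed; a pose out of reach is approached as far as the arm can. A call with a gripper value outside its range is refused whole. The fingers move at their own pace and stop on an object; the grip force is fixed at half the most. Time passes only in rows, so rows that repeat a pose let the fingers close. It gives the time, the measured TCP pose, the force and the opening at its end, in the units of the state.
- ctrl.read_state(): the state, without advancing time (a new reading comes with each control period).
- ctrl.get_image(name): name is "scene" or "top" or "wrist"; returns a dict with "image" (384x512x3 uint8, red, green, blue), "fx", "fy", "cx", "cy" (pixels), "world_from_camera" (4x4, takes a point from camera to world coordinates). Camera axes: x right, y up, looking along -z (the intrinsics and any distortion apply to the point x, -y, -z); pixel columns grow to the right and rows downward; lengths in mm; the calibration is good to about 2 mm. A picture is of the moment at which its call begins. There is no depth.
- ctrl.finish_job(): hands the job in, once; it reports no verdict.
Trained networks look in a picture, given as the dict that the camera call returned (one of the last four; its "shot" number tells which), for a name from the list of things; names that differ only in an ending like _2 or _b are one class to them, and where a whole thing is asked for, a point or a joint stands for the part that bears it (a point fixed in the world has none). Each returns a list of dicts, best first, with "confidence" (0 to 1); they miss things now and then, are a little off and sometimes report something else, mostly with a low value. They report only what shows in the picture. A call takes as long as a camera call. They do not tell look-alikes from the thing itself.
- ctrl.cut_out(picture, label): "mask" (384x512 bool, what is visible of it) and "bbox" ([left, top, right, bottom] in pixels, round what is visible of it).
The state is a dict: "clock": time; "qpos": joint angles; "qd": joint speeds; "tau": joint torques, N m; "eef_pos": TCP position; "tool_rot": TCP orientation; "force": force on the tool from outside, world axes, zero at the start; "torque": the same for the moment, N m; "width": finger opening in mm.
Only numpy, scipy, OpenCV 4.12 (cv2) and the standard library are available. Lean on these libraries where they do the work, as an engineer would, in place of code of your own. Each camera call takes 0.05 s, during which the arm holds its last target. There are 200 camera calls.

TASK

The glass paperweight on the two-pan counter balance weighs 300 grams. Stand the 100 g and 200 g polished steel weights (the smallest and the middle one of the three on the counter) upright in the empty pan, so that the beam comes level and rests there. The largest, 500 g, is not needed.

Things in the scene. Friction and masses are not known exactly. Their poses are not given: they have to be found in the camera images.
- weight_100: 100 g polished steel weight, the smallest of three standing upright on the counter, which change places: a cylinder 25 mm across and 24 mm high, narrowing to a knob 14 mm across; 38 mm high in all. Origin at the centre of its underside, z up. The unlisted third one (500 g, 44 mm across, 60 mm high) is not wanted; it may stand 80 mm away, centre to centre.
- weight_200: 200 g polished steel weight, the middle one in size: a cylinder 33 mm across and 29 mm high, narrowing to a knob 16 mm across; 46 mm high in all. Origin at the centre of its underside, z up.
- empty_pan (a point): Centre of the top face of the balance's empty pan, a flat rimless brass disc 130 mm across that stays horizontal and moves only up and down, this point with it. z up; y runs along the beam to the other pan (centre 300 mm away), which holds the glass paperweight (dome 84 mm across, 34 mm high); x across the beam. Midway between the pans a dial plate 75 mm wide rises to 175 mm.
- beam (a joint): Beam angle (rad), shown by the black pointer: 0 level, positive with the empty pan up; starts at its stop, +0.12 (range -0.12 to 0.12), the empty pan's top 128 mm above the counter, 110 mm when level. With one of the two weights it stays at the stop; with both, the pan sinks 18 mm and settles level in about a second, wherever in the pan they stand.
Things that resemble listed ones, but are neither listed nor needed, are in the scene too. Leave any orange look-alike of the weight_200 alone.

How it is judged (in metres and radians):
At the end, for the whole second after the job is handed in: The 100 g and 200 g weights stand upright (within 10 degrees) on the empty pan, their centres over it, released and at rest, and the beam is level within 0.035 rad (2 degrees) and still, the paperweight counterbalanced on the other pan (horizontal distance between each of weight_100, weight_200 and empty_pan below 0.065 m and z of weight_100 in the frame of empty_pan between -0.005 and 0.008 m and z of weight_200 in the frame of empty_pan between -0.005 and 0.008 m and angle between each of weight_100, weight_200's own z axis and vertical below 0.18 rad and value of joint beam between -0.035 and 0.035 rad and velocity of joint beam between -0.1 and 0.1 rad/s and linear speed of each of weight_100, weight_200 below 0.03 m/s); the robot touches nothing.
It also fails if it takes over 58 s, if anything falls off the work surface, if the arm or the gripper's body presses on something with over 40 N, if the wrist force passes 120 N, or if a joint passes its speed limit or range.

## Working session

There is one attempt and no reset: what is moved stays moved. The work goes in short steps, Python scripts to look and compute and a shell command to move; the robot and the scene stay as the last step left them, time stands still between calls to the robot, and variables do not carry over. Pictures are saved under pics/ and viewed, about 8 in all and at most 12, crops included, and the job is handed in when it is done.

```bash
mkdir -p pics; cat > h.py <<'E'
import numpy as np, cv2
from cell import ctrl
def ray(p,u,v):
    M=np.array(p["world_from_camera"],float)
    d=M[:3,:3]@np.array([(u-p["cx"])/p["fx"],-(v-p["cy"])/p["fy"],-1.]);return M[:3,3],d
def at(p,u,v,z):
    o,d=ray(p,u,v);return o+d*(z-o[2])/d[2]
def proj(p,X):
    M=np.array(p["world_from_camera"],float);c=M[:3,:3].T@(np.array(X,float)-M[:3,3])
    return p["cx"]+p["fx"]*c[0]/-c[2], p["cy"]-p["fy"]*c[1]/-c[2]
def save(p,n): cv2.imwrite("pics/"+n,cv2.cvtColor(np.asarray(p["image"]),cv2.COLOR_RGB2BGR))
E
python3 - <<'E'
from h import *
for n in("top","scene"):
    p=ctrl.get_image(n);save(p,n+"0.png");print(n,[k for k in p if k!="image"],np.round(p["world_from_camera"],2).tolist(),p["fx"])
    for l in("weight_100","weight_200","empty_pan"):
        for r in ctrl.cut_out(p,l)[:4]:
            b=r["bbox"];u,v=(b[0]+b[2])/2,(b[1]+b[3])/2
            z=128 if l=="empty_pan" else 20
            print(l,round(r["confidence"],2),b,np.round(at(p,u,v,z)))
print(ctrl.read_state())
E
```

```text
top ['fx', 'fy', 'cx', 'cy', 'world_from_camera', 'shot'] [[-0.05, 0.98, -0.21, 352.09], [-1.0, -0.04, 0.01, -102.79], [0.0, 0.21, 0.98, 1131.29], [0.0, 0.0, 0.0, 1.0]] 424.96338316562804
weight_100 0.61 [249.9, 164.6, 268.0, 176.0] [ 639. -137.   20.]
weight_100 0.57 [288.0, 149.6, 299.1, 164.1] [ 673. -233.   20.]
weight_100 0.5 [264.0, 197.9, 278.7, 209.1] [ 547. -166.   20.]
weight_100 0.45 [340.9, 211.1, 350.2, 222.6] [ 503. -359.   20.]
weight_200 0.61 [249.9, 164.6, 268.0, 176.0] [ 639. -137.   20.]
weight_200 0.57 [288.0, 149.6, 299.1, 164.1] [ 673. -233.   20.]
weight_200 0.5 [264.0, 197.9, 278.7, 209.1] [ 547. -166.   20.]
weight_200 0.45 [340.9, 211.1, 350.2, 222.6] [ 503. -359.   20.]
empty_pan 0.8 [166.8, 182.7, 220.8, 233.6] [525.  26. 128.]
scene ['fx', 'fy', 'cx', 'cy', 'world_from_camera', 'shot'] [[0.38, -0.74, 0.55, 950.11], [0.93, 0.31, -0.22, -261.55], [-0.01, 0.6, 0.8, 688.0], [0.0, 0.0, 0.0, 1.0]] 367.39399117316816
weight_100 0.74 [207.7, 240.0, 224.6, 263.8] [ 597. -221.   20.]
weight_100 0.7 [193.2, 214.0, 209.3, 234.0] [ 523. -230.   20.]
weight_100 0.65 [2
[... 421 characters left out ...]
 33. 128.]
{'clock': 0.4, 'qpos': array([-1.31981028,  0.62856289,  0.0384644 ,  1.51754062, -0.02700871,
        0.99628729, -0.01999603]), 'qd': array([-3.78208391e-04, -4.89458991e-04,  3.09509868e-04, -8.27952377e-05,
        7.73239313e-05,  5.36434400e-04,  5.74661005e-04]), 'tau': array([-1.52420478e-03, -5.62662828e+01,  1.22363225e+00, -1.93479967e+01,
        1.08688723e-02,  4.21310731e-03, -1.56924568e-05]), 'eef_pos': array([202.41326644, 617.5914094 , 207.66203786]), 'tool_rot': array([-3.14154326e+00,  2.81667778e-04,  1.25401013e+00]), 'force': array([-0.16869053, -1.28856933,  1.18139456]), 'torque': array([ 0.04825274,  0.03732991, -0.00835036]), 'width': 85.24590941781355}
```

View both.

```bash
python3 - <<'E'
import cv2,numpy as np
a=cv2.imread("pics/top0.png")[120:270,120:400];b=cv2.imread("pics/scene0.png")[60:330,150:430]
a=cv2.resize(a,None,fx=2.8,fy=2.8,interpolation=3);b=cv2.resize(b,None,fx=2,fy=2,interpolation=3)
cv2.imwrite("pics/a.png",a);cv2.imwrite("pics/b.png",b)
E
```

```text
(no output)
```

View pics/a.png

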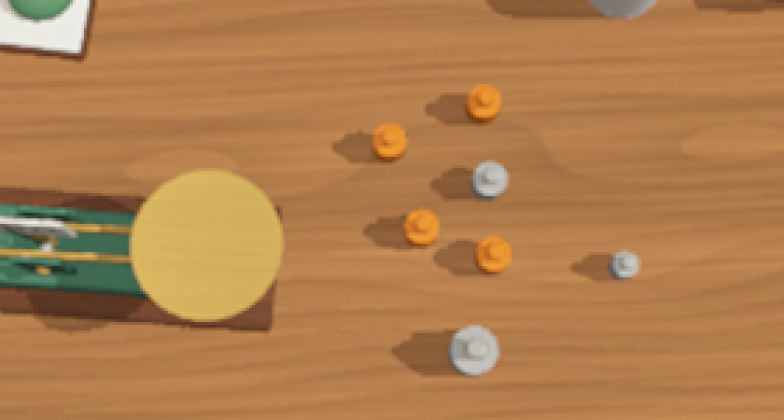

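View pics/b.png

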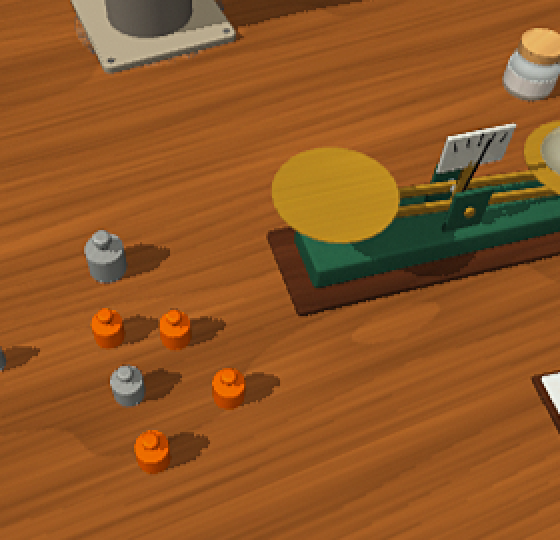

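```bash
python3 - <<'E'
from h import *
for n in("top","scene"):
    p=ctrl.get_image(n)
    im=np.asarray(p["image"]).astype(int);hsv=cv2.cvtColor(p["image"],cv2.COLOR_RGB2HSV)
    m=((hsv[...,1]<70)&(hsv[...,2]>70)).astype(np.uint8)
    k,l,s,c=cv2.connectedComponentsWithStats(m)
    for i in range(1,k):
        X=at(p,*c[i],20)
        if 30<s[i,4]<700 and 350<X[0]<800 and -450<X[1]<-50: print(n,s[i],c[i].round(1),X.round())
    r=ctrl.cut_out(p,"empty_pan")
    if r:
        v,u=np.nonzero(r[0]["mask"]);
        P=np.array([at(p,a,b,128)[:2] for a,b in zip(u,v)]);print("pan",P.mean(0),P.min(0),P.max(0))
E
```

```text
top [288 178  13  13 138] [294.3 183.9] [ 598. -230.   20.]
top [338 210  10  10  79] [342.5 214.3] [ 510. -352.   20.]
top [280 236  18  18 253] [288.7 244.7] [ 436. -205.   20.]
pan [526.99219559  26.00010773] [463.12999613 -38.47637568] [592.24050646  90.40754511]
scene [192 175  20  26 379] [201.8 187.9] [ 431. -201.   20.]
scene [139 230  13  16 139] [144.5 237.8] [ 510. -348.   20.]
scene [205 243  16  20 254] [213.  252.3] [ 596. -227.   20.]
pan [527.68691981  29.51085377] [460.48312234 -34.07561435] [589.84802466  95.18933469]
```

```bash
python3 -m pendant '[0.02,-0.03,0.03,0,0,2,1, 0.04,-0.06,0.06,0,0,5,1, 0.06,-0.10,0.08,0,0,10,1, 0.395,-0.846,0.08,0,0,18.15,0.65, 0.395,-0.846,0.08,0,0,18.15,0.65, 0.395,-0.846,0.08,0,0,18.15,0.65, 0.395,-0.846,0.08,0,0,18.15,0.65, 0.395,-0.846,0.08,0,0,18.15,0.65, 0.395,-0.846,0.08,0,0,18.15,0.65, 0.395,-0.846,0.08,0,0,18.15,0.65, 0.395,-0.846,0.08,0,0,18.15,0.65, 0.395,-0.846,0.08,0,0,18.15,0.65, 0.395,-0.846,0.08,0,0,18.15,0.65, 0.395,-0.846,0.08,0,0,18.15,0.65, 0.395,-0.846,0.08,0,0,18.15,0.65, 0.395,-0.846,0.08,0,0,18.15,0.65, 0.395,-0.846,0.08,0,0,18.15,0.65, 0.395,-0.846,0.08,0,0,18.15,0.65, 0.395,-0.846,0.08,0,0,18.15,0.65, 0.395,-0.846,0.08,0,0,18.15,0.65]'; python3 -c "
from h import *
print(ctrl.read_state()['qpos'].round(2))"
```

```text
clock: 2.27
eef_pos: [546.7, -116.3, 287.0]
tool_rot: [3.141, -0.0, 1.571]
force: [1.6, 0.5, 0.3]
width: 55.6
[ 0.02  0.42  0.2   1.67 -0.09  1.06  1.82]
```

```bash
python3 -m pendant '[0.02,-0.04,-0.02,0,0,0,0.65, 0.04,-0.08,-0.05,0,0,0,0.65, 0.05,-0.112,-0.09,0,0,0,0.65, 0.05,-0.112,-0.10,0,0,0,0.65, 0.05,-0.112,-0.10,0,0,0,0.65, 0.05,-0.112,-0.10,0,0,0,0.65, 0.05,-0.112,-0.10,0,0,0,0.65]'; python3 - <<'E'
from h import *
p=ctrl.get_image("wrist");save(p,"w1.png")
for z in(46,29,0):print(z,np.round(proj(p,[597,-228,z])),np.round(proj(p,[510,-350,z])))
for r in ctrl.cut_out(p,"weight_200")[:6]:
    b=r["bbox"];print(round(r["confidence"],2),b,np.round(at(p,(b[0]+b[2])/2,(b[1]+b[3])/2,23)))
E
```

```text
clock: 2.85
eef_pos: [597.1, -227.4, 187.5]
tool_rot: [3.14, -0.001, 1.571]
force: [0.1, 0.3, 0.7]
width: 55.5
46 [249. 167.] [120.  77.]
29 [249. 163.] [127.  77.]
0 [250. 156.] [137.  78.]
0.88 [239.5, 77.1, 271.3, 108.1] [ 525. -222.   23.]
0.86 [298.0, 105.7, 334.3, 136.9] [ 554. -158.   23.]
0.82 [120.7, 64.2, 154.8, 89.1] [ 509. -341.   23.]
0.66 [316.5, 178.1, 348.9, 213.0] [ 637. -133.   23.]
0.64 [236.1, 144.5, 267.2, 179.7] [ 598. -226.   23.]
```

View pics/w1.png

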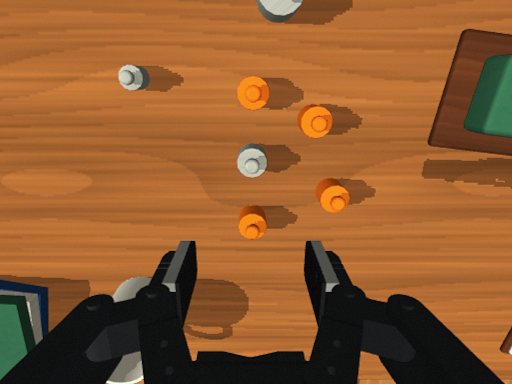

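```bash
python3 -m pendant '[0,0.001,-0.04,0,0,0,0.65, 0,0.001,-0.08,0,0,0,0.65, 0,0.001,-0.12,0,0,0,0.65, 0,0.001,-0.155,0,0,0,0.65, 0,0.001,-0.175,0,0,0,0.65, 0,0.001,-0.184,0,0,0,0.65, 0,0.001,-0.184,0,0,0,0.65, 0,0.001,-0.184,0,0,0,0.65, 0,0.001,-0.184,0,0,0,0.2, 0,0.001,-0.184,0,0,0,0.2, 0,0.001,-0.184,0,0,0,0.2, 0,0.001,-0.184,0,0,0,0.2, 0,0.001,-0.184,0,0,0,0.2]'
```

```text
clock: 4.03
eef_pos: [599.0, -226.0, 6.5]
tool_rot: [3.136, 0.0, 1.573]
force: [0.7, 1.2, 7.0]
width: 17.1
```

```bash
python3 - <<'E'
from h import *
p=ctrl.get_image("wrist");a=p["image"][120:384,100:420]
q=ctrl.get_image("scene");b=q["image"][180:300,150:290]
a=cv2.resize(a,(400,330));b=cv2.resize(b,(385,330),interpolation=2)
cv2.imwrite("pics/w2.png",np.hstack([a,b])[...,::-1]);print(ctrl.read_state()["width"],ctrl.read_state()["force"],ctrl.read_state()["eef_pos"])
E
```

```text
17.164107022701852 [-0.49592855  0.88526943  6.72794072] [ 599.02454124 -226.00448502    6.45829167]
```

View pics/w2.png

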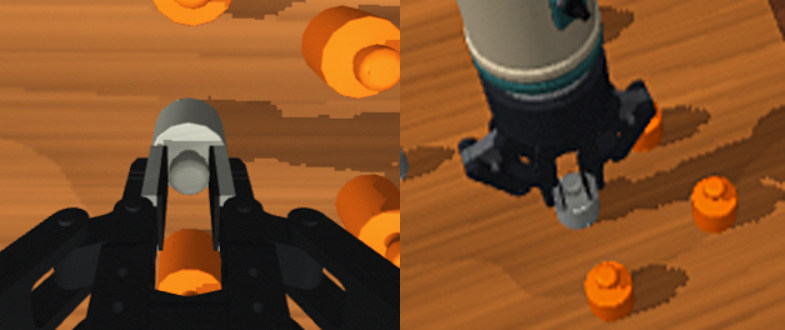

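```bash
python3 - <<'E'
from h import *
for n in("wrist","scene","top"):
    p=ctrl.get_image(n);print(n,np.round(p["world_from_camera"],2)[:3].tolist())
    for X in([599,-226,6.5],[599,-217.5,6.5],[599,-234.5,6.5],[599,-226,25],[599,-226,46],[599,-226,29],[599,-226,0]):print(X,np.round(proj(p,X)),end=" ")
    print()
    for r in ctrl.cut_out(p,"weight_200")[:6]:
        b=r["bbox"];print(round(r["confidence"],2),b,np.round(at(p,(b[0]+b[2])/2,(b[1]+b[3])/2,23)))
E
```

```text
wrist [[-0.0, -0.94, -0.33, 513.77], [1.0, -0.0, 0.0, -225.64], [-0.0, -0.33, 0.94, 173.75]]
[599, -226, 6.5] [250. 229.] [599, -217.5, 6.5] [264. 229.] [599, -234.5, 6.5] [236. 229.] [599, -226, 25] [250. 244.] [599, -226, 46] [249. 266.] [599, -226, 29] [250. 248.] [599, -226, 0] [250. 224.] 
0.79 [219.0, 66.0, 290.4, 140.6] [ 525. -224.   23.]
0.71 [2.0, 42.6, 40.6, 94.6] [ 510. -330.   23.]
0.71 [227.1, 303.6, 274.1, 358.5] [ 661. -225.   23.]
0.7 [339.4, 125.7, 425.4, 200.7] [ 554. -159.   23.]
0.69 [367.6, 260.3, 442.1, 344.6] [ 639. -134.   23.]
0.6 [221.4, 199.9, 283.5, 277.2] [ 596. -224.   23.]
scene [[0.38, -0.74, 0.55, 950.11], [0.93, 0.31, -0.22, -261.55], [-0.01, 0.6, 0.8, 688.0]]
[599, -226, 6.5] [215. 256.] [599, -217.5, 6.5] [218. 255.] [599, -234.5, 6.5] [211. 258.] [599, -226, 25] [214. 252.] [599, -226, 46] [212. 247.] [599, -226, 29] [213. 251.] [599, -226, 0] [215. 258.] 
0.65 [139.9, 227.0, 153.3, 243.7] [ 508. -343.   23.]
0.59 [208.7, 239.8, 222.4, 264.2] [ 599. -222.   23.]
0.59 [258.5, 244.4, 275.0, 262.5] [ 641. -128.   23.]
0.57 [217.6, 276.3, 234.7, 298.4] [ 677. -226.   23.]
0.44 [236.1, 221.8, 243.6, 234.1] [ 565. -157.   23.]
top [[-0.05, 0.98, -0.21, 352.09], [-1.0, -0.04, 0.01, -102.79], [0.0, 0.21, 0.98, 1131.29]]
[599, -226, 6.5] [292. 185.] [599, -217.5, 6.5] [289. 185.] [599, -234.5, 6.5] [295. 184.] [599, -226, 25] [293. 183.] [599, -226, 46] [294. 181.] [599, -226, 29] [293. 183.] [599, -226, 0] [292. 185.] 
0.49 [339.9, 210.8, 347.3, 221.0] [ 505. -354.   23.]
0.49 [168.4, 182.7, 211.9, 234.6] [543.  50.  23.]
```

```bash
python3 -m pendant '[0,0,0,0,0,0,0, 0,0,0,0,0,0,0, 0,0,0,0,0,0,0, 0,0,0,0,0,0,0]'; python3 - <<'E'
from h import *
p=ctrl.get_image("wrist");a=p["image"][160:340,150:350]
cv2.imwrite("pics/w3.png",cv2.resize(a,(600,540),interpolation=2)[...,::-1])
E
```

```text
clock: 4.77
eef_pos: [599.2, -226.1, 6.8]
tool_rot: [3.135, 0.0, 1.573]
force: [-0.1, 0.9, 4.4]
width: 12.6
```

View pics/w3.png

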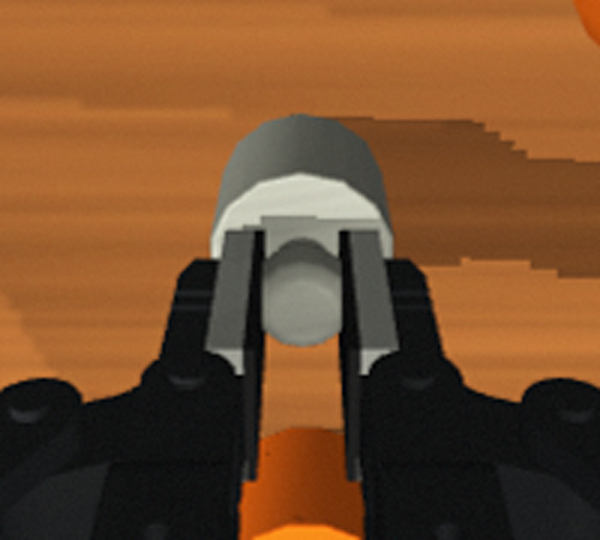

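```bash
python3 -m pendant '[0,0,0.03,0,0,0,0, 0,0,0.07,0,0,0,0, 0,0,0.11,0,0,0,0, 0,0,0.15,0,0,0,0, -0.01,0.03,0.17,0,0,0,0, -0.02,0.07,0.17,0,0,0,0, -0.025,0.11,0.17,0,0,0,0, -0.03,0.15,0.17,0,0,0,0, -0.035,0.19,0.17,0,0,0,0, -0.04,0.225,0.17,0,0,0,0, -0.044,0.245,0.17,0,0,0,0, -0.044,0.252,0.17,0,0,0,0, -0.044,0.252,0.17,0,0,0,0, -0.044,0.252,0.17,0,0,0,0]'; python3 - <<'E'
from h import *
print(ctrl.read_state()["force"])
p=ctrl.get_image("wrist");q=ctrl.get_image("scene")
a=p["image"];a=cv2.resize(a,(400,300));b=cv2.resize(q["image"][80:200,260:400],(350,300),interpolation=2)
cv2.imwrite("pics/w4.png",np.hstack([a,b])[...,::-1])
r=ctrl.cut_out(p,"empty_pan")
if r: print(r[0]["bbox"],r[0]["confidence"])
for x,y in((592,28),(462,28),(527,93),(527,-37)):print(np.round(proj(p,[x,y,128])))
E
```

```text
clock: 5.98
eef_pos: [555.3, 24.6, 176.6]
tool_rot: [3.135, 0.002, 1.572]
force: [-0.6, -1.6, -1.7]
width: 12.8
[-0.60921241 -1.64615127 -1.67584852]
[172.8, 69.1, 351.9, 243.9] 0.78
[254. 243.]
[256.  66.]
[345. 163.]
[165. 162.]
```

View pics/w4.png

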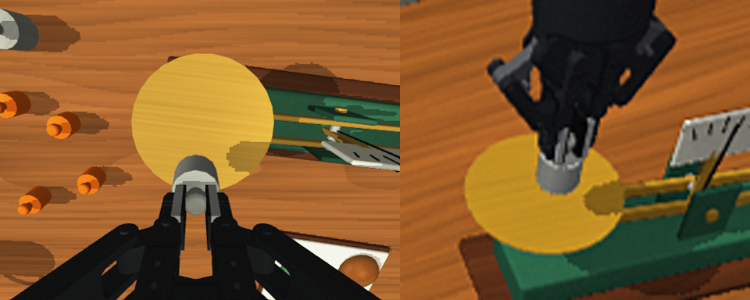

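```bash
python3 -m pendant '[0,0.002,-0.015,0,0,0,0, 0,0.004,-0.028,0,0,0,0, 0,0.004,-0.036,0,0,0,0, 0,0.004,-0.039,0,0,0,0, 0,0.004,-0.041,0,0,0,0, 0,0.004,-0.041,0,0,0,0, 0,0.004,-0.041,0,0,0,0]';  python3 - <<'E'
from h import *
q=ctrl.get_image("scene")
b=cv2.resize(q["image"][90:190,260:400],(700,500),interpolation=2)
cv2.imwrite("pics/w5.png",b[...,::-1])
E
```

```text
clock: 6.72
eef_pos: [555.9, 27.0, 136.2]
tool_rot: [3.134, 0.002, 1.569]
force: [0.8, 0.1, -2.2]
width: 12.6
```

View pics/w5.png

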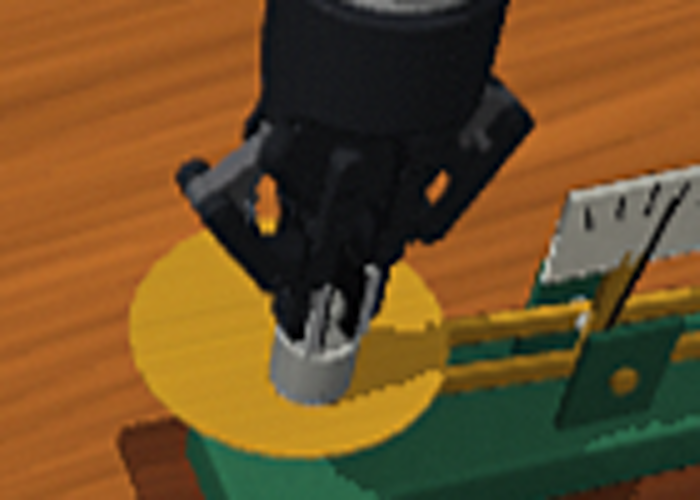

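```bash
python3 -m pendant '[0,0,-0.002,0,0,0,0, 0,0,-0.003,0,0,0,0, 0,0,-0.003,0,0,0,0, 0,0,-0.003,0,0,0,0]'
```

```text
clock: 7.1
eef_pos: [556.7, 27.1, 133.8]
tool_rot: [3.132, 0.002, 1.569]
force: [1.7, -0.3, 1.4]
width: 12.5
```

```bash
python3 -m pendant '[0,0,0,0,0,0,0.2, 0,0,0,0,0,0,0.3, 0,0,0,0,0,0,0.4, 0,0,0,0,0,0,0.4, 0,0,0.01,0,0,0,0.4, 0,0,0.03,0,0,0,0.4, 0,0,0.06,0,0,0,0.4, 0,0,0.09,0,0,0,0.4, 0,0,0.09,0,0,0,0.4]'; python3 - <<'E'
from h import *
q=ctrl.get_image("scene")
b=cv2.resize(q["image"][90:190,260:400],(700,500),interpolation=2)
cv2.imwrite("pics/w6.png",b[...,::-1])
E
```

```text
clock: 7.85
eef_pos: [560.6, 26.9, 230.0]
tool_rot: [3.122, 0.001, 1.569]
force: [1.7, -0.4, 1.3]
width: 34.4
```

View pics/w6.png

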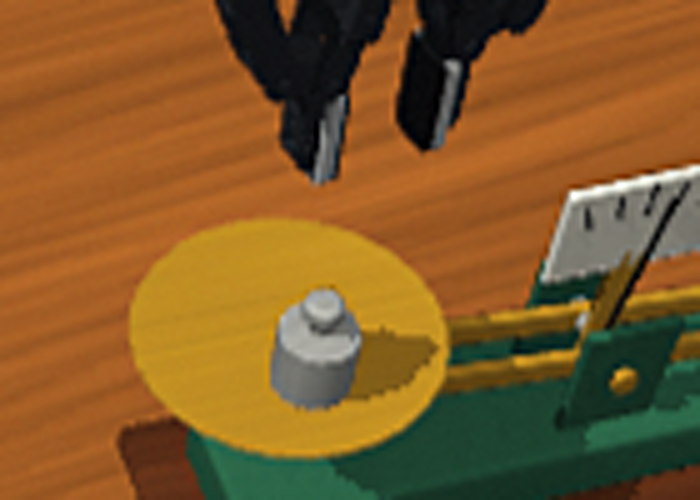

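```bash
python3 -m pendant '[-0.005,-0.04,0,0,1.1,0,0.45, -0.01,-0.08,0,0,1.1,0,0.45, -0.016,-0.12,0,0,1.1,0,0.45, -0.022,-0.16,0,0,1.1,0,0.45, -0.028,-0.2,-0.01,0,1.1,0,0.45, -0.033,-0.24,-0.03,0,1.1,0,0.45, -0.038,-0.28,-0.05,0,1.1,0,0.45, -0.044,-0.32,-0.07,0,1.1,0,0.45, -0.05,-0.355,-0.085,0,1.1,0,0.45, -0.0505,-0.376,-0.1,0,1.1,0,0.45, -0.0505,-0.376,-0.1,0,1.1,0,0.45, -0.0505,-0.376,-0.1,0,1.1,0,0.45]'; python3 - <<'E'
from h import *
p=ctrl.get_image("wrist");save(p,"w7.png")
for z in(38,24):print(np.round(proj(p,[510,-349,z])))
for r in ctrl.cut_out(p,"weight_100")[:4]: print(r["bbox"],r["confidence"])
hsv=cv2.cvtColor(p["image"],cv2.COLOR_RGB2HSV);m=((hsv[...,1]<60)&(hsv[...,2]>110)).astype(np.uint8)
k,l,s,c=cv2.connectedComponentsWithStats(m)
print([(s[i].tolist(),c[i].round(1).tolist()) for i in range(1,k) if s[i,4]>60])
E
```

```text
clock: 8.9
eef_pos: [506.2, -350.2, 125.6]
tool_rot: [-3.135, -0.001, 1.565]
force: [0.4, -0.2, -0.5]
width: 38.5
[251. 188.]
[251. 183.]
[429.8, 276.2, 479.7, 318.9] 0.96
[421.8, 200.5, 473.8, 243.6] 0.89
[363.9, 174.3, 407.4, 217.1] 0.77
[239.8, 164.2, 273.6, 194.9] 0.75
[([392, 69, 78, 57, 3070], [432.6, 96.3]), ([240, 168, 26, 28, 536], [252.1, 182.4])]
```

View pics/w7.png

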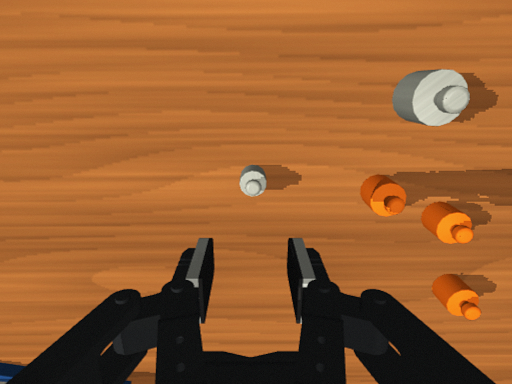

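```bash
python3 -m pendant '[0.003,0.0025,-0.035,0,-0.3,0,0.45, 0.003,0.0025,-0.07,0,-0.3,0,0.45, 0.003,0.0025,-0.1,0,-0.3,0,0.45, 0.003,0.0025,-0.115,0,-0.3,0,0.45, 0.003,0.0025,-0.121,0,-0.3,0,0.45, 0.003,0.0025,-0.121,0,-0.3,0,0.45, 0.003,0.0025,-0.121,0,-0.3,0,0.45]'; python3 - <<'E'
from h import *
p=ctrl.get_image("wrist");q=ctrl.get_image("scene")
a=cv2.resize(p["image"][140:340,130:370],(400,333));b=cv2.resize(q["image"][190:270,100:190],(375,333),interpolation=2)
cv2.imwrite("pics/w8.png",np.hstack([a,b])[...,::-1])
E
```

```text
clock: 9.58
eef_pos: [513.2, -344.3, 7.4]
tool_rot: [3.138, -0.0, 1.572]
force: [-0.4, 0.4, 0.2]
width: 38.7
```

View pics/w8.png

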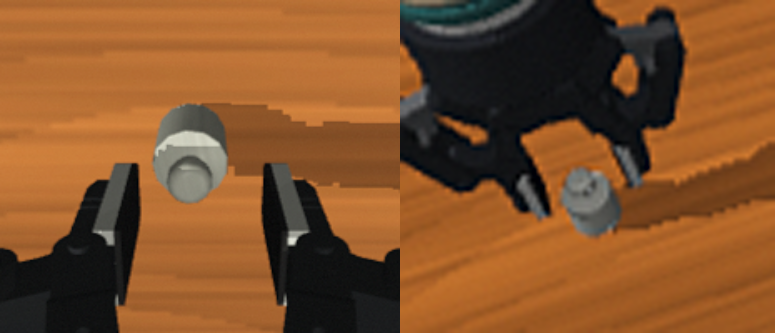

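```bash
python3 -m pendant '[-0.004,-0.003,-0.004,0,0,0,0.45, -0.004,-0.003,-0.0045,0,0,0,0.45, -0.004,-0.003,-0.0045,0,0,0,0.45, -0.004,-0.003,-0.0045,0,0,0,0.2, -0.004,-0.003,-0.0045,0,0,0,0, -0.004,-0.003,-0.0045,0,0,0,0, -0.004,-0.003,-0.0045,0,0,0,0, -0.004,-0.003,-0.0045,0,0,0,0]'; python3 - <<'E'
from h import *
p=ctrl.get_image("wrist");q=ctrl.get_image("scene")
a=cv2.resize(p["image"][140:340,130:370],(400,333));b=cv2.resize(q["image"][190:270,100:190],(375,333),interpolation=2)
cv2.imwrite("pics/w9.png",np.hstack([a,b])[...,::-1])
E
```

```text
clock: 10.35
eef_pos: [509.5, -348.2, 3.9]
tool_rot: [3.136, 0.001, 1.571]
force: [-1.0, 0.7, 3.5]
width: 9.9
```

View pics/w9.png

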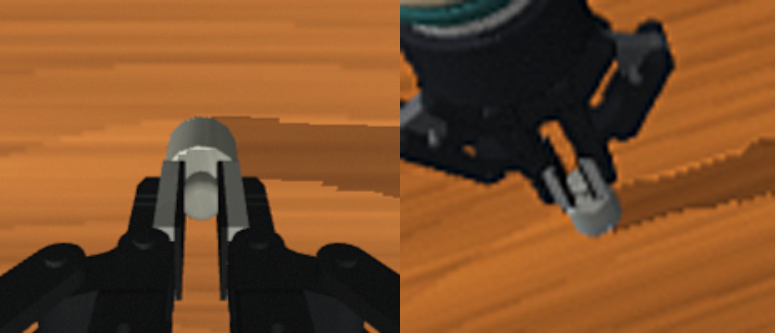

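```bash
python3 -m pendant '[0,0,0.03,0,0,0,0, 0,0,0.07,0,0,0,0, 0,0,0.11,0,0,0,0, 0,0,0.15,0,0,0,0, 0,0.03,0.18,0,0,0,0, 0,0.07,0.19,0,0,0,0, 0,0.11,0.19,0,0,0,0, 0,0.15,0.19,0,0,0,0, 0,0.19,0.19,0,0,0,0, 0,0.23,0.19,0,0,0,0, -0.002,0.27,0.19,0,0,0,0, -0.004,0.31,0.19,0,0,0,0, -0.006,0.345,0.19,0,0,0,0, -0.006,0.368,0.19,0,0,0,0, -0.006,0.378,0.19,0,0,0,0, -0.006,0.378,0.19,0,0,0,0, -0.006,0.378,0.19,0,0,0,0]'; python3 - <<'E'
from h import *
p=ctrl.get_image("wrist");q=ctrl.get_image("scene")
a=cv2.resize(p["image"],(400,300));b=cv2.resize(q["image"][80:200,260:400],(350,300),interpolation=2)
cv2.imwrite("pics/w10.png",np.hstack([a,b])[...,::-1])
E
```

```text
clock: 11.87
eef_pos: [503.6, 28.7, 193.7]
tool_rot: [3.136, 0.002, 1.571]
force: [-0.2, -1.2, -1.2]
width: 9.8
```

View pics/w10.png

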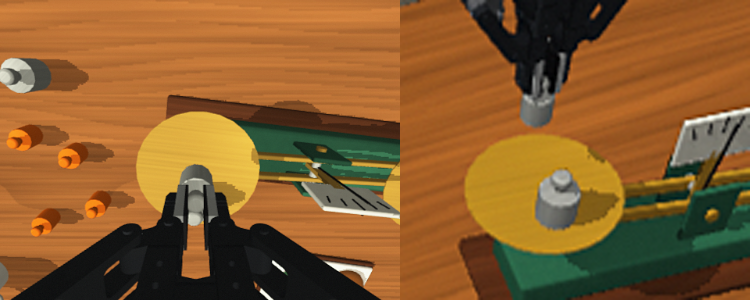

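```bash
python3 -m pendant '[0,0.001,-0.03,0,0,0,0, 0,0.001,-0.048,0,0,0,0, 0,0.001,-0.056,0,0,0,0, 0,0.001,-0.060,0,0,0,0, 0,0.001,-0.061,0,0,0,0, 0,0.001,-0.062,0,0,0,0, 0,0.001,-0.062,0,0,0,0, 0,0.001,-0.062,0,0,0,0]'
```

```text
clock: 12.63
eef_pos: [504.3, 28.2, 132.6]
tool_rot: [3.135, 0.002, 1.567]
force: [1.5, 0.2, -1.4]
width: 9.9
```

Not yet touching, roughly 0.6 mm above; 1.5 mm more, then release.

```bash
python3 -m pendant '[0,0,-0.001,0,0,0,0, 0,0,-0.002,0,0,0,0, 0,0,-0.002,0,0,0,0, 0,0,-0.002,0,0,0,0.1, 0,0,-0.002,0,0,0,0.2, 0,0,-0.002,0,0,0,0.3, 0,0,-0.002,0,0,0,0.4, 0,0,-0.002,0,0,0,0.4, 0,0,-0.002,0,0,0,0.4, 0,0,0.01,0,0,0,0.4, 0,0,0.04,0,0,0,0.4, 0,0,0.08,0,0,0,0.4, 0,0,0.12,0,0,0,0.4, -0.01,0,0.14,0,0,0,0.4, -0.01,0,0.14,0,0,0,0.4, -0.01,0,0.14,0,0,0,0.4, -0.01,0,0.14,0,0,0,0.4, -0.01,0,0.14,0,0,0,0.4]'; python3 - <<'E'
from h import *
q=ctrl.get_image("scene")
b=cv2.resize(q["image"][80:200,260:440],(720,480),interpolation=2)
cv2.imwrite("pics/w11.png",b[...,::-1])
E
```

```text
clock: 14.13
eef_pos: [493.5, 28.2, 271.3]
tool_rot: [3.137, 0.002, 1.568]
force: [0.6, 0.3, -0.8]
width: 34.4
```

View pics/w11.png

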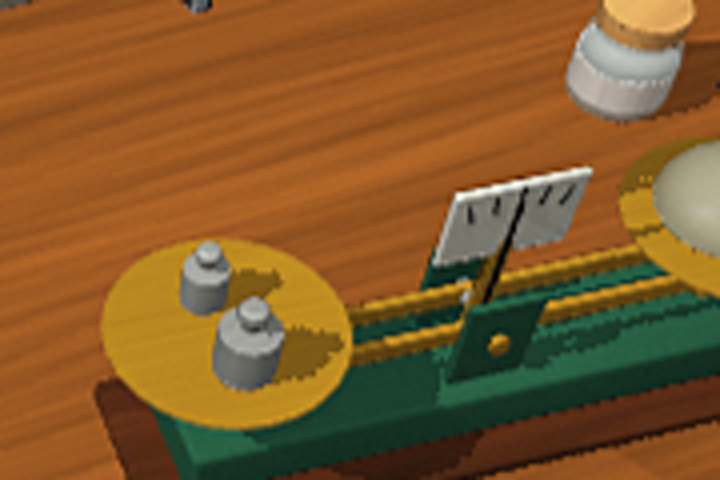

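```bash
python3 -m pendant '[0,0,0,0,0,0,0.4, 0,0,0,0,0,0,0.4, 0,0,0,0,0,0,0.4, 0,0,0,0,0,0,0.4, 0,0,0,0,0,0,0.4, 0,0,0,0,0,0,0.4, 0,0,0,0,0,0,0.4, 0,0,0,0,0,0,0.4, 0,0,0,0,0,0,0.4, 0,0,0,0,0,0,0.4, 0,0,0,0,0,0,0.4, 0,0,0,0,0,0,0.4, 0,0,0,0,0,0,0.4, 0,0,0,0,0,0,0.4, 0,0,0,0,0,0,0.4, 0,0,0,0,0,0,0.4]'; python3 - <<'E'
from h import *
a=ctrl.get_image("scene")["image"].astype(int)
for _ in range(4): b=ctrl.get_image("scene")["image"].astype(int)
d=np.abs(a-b)[100:200,260:440];o=np.abs(cv2.cvtColor(cv2.imread("pics/scene0.png"),4).astype(int)-b)[100:200,260:440]
print(d.mean(),(d.max(-1)>40).sum(),(o.max(-1)>40).sum())
old=cv2.imread("pics/w11.png")[::4,::4][...,::-1].astype(int)
print(ctrl.read_state()["clock"]);cv2.imwrite("pics/w12.png",cv2.resize(b[80:200,260:440].astype(np.uint8),(720,480),interpolation=2)[...,::-1])
n=cv2.imread("pics/w12.png")[::4,::4][...,::-1].astype(int);print((np.abs(n-old).max(-1)>40).sum())
E
```

```text
clock: 15.52
eef_pos: [493.6, 28.1, 271.2]
tool_rot: [3.138, 0.002, 1.568]
force: [0.8, 0.2, -0.6]
width: 34.4
0.9208148148148149 0 2574
15.7667
0
```

The scene is unchanged since the level picture and still, so I'm handing in.

```bash
python3 -c "
from cell import ctrl
print(ctrl.finish_job())"
```

```text
the job is handed in; nothing more can be done
None
```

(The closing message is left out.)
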